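# Eject the data drive and catch it

## Robot

A 6-joint arm with a two-finger parallel gripper is mounted at the origin on the work surface. World frame = base frame: x ahead of the robot, y to its left, z up, the work surface at z = 0. Lengths are in m, angles in rad, forces in N, time in s.
With the tool pointing down it reaches from about 0.375 to 0.975 m from the base axis. Payload 3.8 kg.
Tool frame: the origin (TCP) lies midway between the tips of the shut fingers; the grasp point (between the pads) lies 19 mm behind it; z points along the fingers, y is the line along which they close (so a half turn about z gives the same grasp; the last joint's range is limited). The gripper opens to 88 mm and grips with 3 to 60 N. Pads are 18 mm wide; open, the fingers measure 123 mm over their backs; the gripper's body (75 mm by 187 mm) begins 45 mm behind the grasp point.
Start: joints at [1.225, 0.264, 1.604, -0, 1.274, -0.037], TCP at [0.205, 0.643, 0.239] pointing down, gripper open.
Joint ranges: [-2.63, 2.63], [-0.94, 2.18], [0.31, 2.57], [-1.31, 4.45], [0, 2.66], [-2.55, 2.55]. Speed limits (rad/s): [2.57, 2.57, 3.14, 3.14, 3.14, 3.14].

## Interface

Orientations are given as a rotation vector (axis times angle).
In Python, from cell import manip, inverse_kinematics, cams, order gives the robot as it stands. Calls block until the motion is done:
- manip.move_pose(position, orientation): joint-space move of the TCP to a pose.
- manip.move_linear(position, rate=0.15, rot=None): straight line of the TCP; rot=None keeps the orientation; rate is the mean speed in m/s.
- manip.set_joints(angles): joint-space move.
- manip.set_gripper(opening, force=None): finger opening in m; force is the grip in N (None keeps the last); returns when the fingers have stopped.
- manip.dwell(seconds).
- inverse_kinematics(position, orientation): joint angles nearest the present ones, or None.
- manip.state(): the state.
- cams.capture(name): name is "scene" or "top" or "wrist"; returns a dict with "image" (480x640x3 uint8, blue, green, red), "z_map" (480x640 float32, m along the optical axis (not along the pixel's ray), 0 where there is no reading), "intrinsics" (3x3 intrinsics, pixels), "position" and "orientation" of the camera in the world; the wrist camera has in their place "T_tool_cam" (4x4, takes a point from camera to tool coordinates, whose origin is the TCP and whose axes are the flange's). Camera axes: x right, y down, z forward; pixel columns grow to the right and rows downward; lengths in m; the calibration is good to about 2 mm. A picture is of the moment at which its call begins: read the wrist's pose just before it.
A pose or a line that the arm cannot do raises manip.IKError and nothing moves.
- order.close_job(): hands the job in; it is judged then, once.
The state is a dict: "clock": time; "joint_pos": joint angles; "joint_velocities": joint speeds; "tau": joint torques, N m; "tool_pos": TCP position; "tcp_rot": TCP orientation; "contact_force": force on the tool from outside, world axes, zero at the start; "moment": the same for the moment, N m; "gripper_width": finger opening in m; "grasp_force": force on a finger pad.
Only numpy, scipy, OpenCV 4.12 (cv2) and the standard library are available. Lean on these libraries where they do the work, as an engineer would, in place of code of your own. Each camera call takes 0.05 s, during which the arm holds its last target. There are 200 camera calls.

## Task

Press the square eject key of the drive dock down with one finger and trap the data drive that springs out with the other finger, after it has come out a centimetre or more but before its front end reaches the open end of the guide rails. Do not grip or lift the drive, and leave the other things on the desk alone. Finish while your finger is still holding the drive back there against its ejector spring.

Things in the scene. Friction and masses are not known exactly. Their poses are not given: they have to be found in the camera images.
- dock: Grey drive dock, fixed. Origin on the desk under the channel's centre line; x runs along the channel into the dock (the drive comes out towards -x), y left, z up. The drive slides on the base plate (top at z = 14 mm, x -70 to 110 mm). A covered housing 47 mm high fills x 10 to 110, y +-31 mm. A wing 14 mm thick (x -70 to -8, y 29 to 79 mm) beside the channel carries the eject key.
- rail_end (a point): Middle of the open front end of the channel, on its floor 14 mm above the desk, at x = -70 mm in the dock's frame. The channel is 50 mm wide between two guide rails 6 mm thick, 8 mm high above the floor; it is open above and empty from here to x = -18 mm. At x = -18 to -10 mm a latch tooth 5 mm high, 14 mm wide, holds the drive in; it sinks with the key.
- key_top (a point): Centre of the top face of the eject key, a black square key 28 x 28 mm on the dock's wing at x = -45 mm, y = 55 mm in the dock's frame, 30 mm above the desk when up (16 mm above the channel floor; 6 mm above it when fully down). Axes as the dock's.
- eject_key (a joint): How far the key is pressed straight down, in m: 0 up, 0.010 fully down. Sprung: 2 N at first, 5 N fully down, plus up to 5 N of latch friction. At about 0.005 the drive is released and springs out in a fraction of a second, so the other finger must already stand in the channel in its way. Afterwards the key may stay down or come up: it no longer affects the drive.
- drive: Data drive, a flat block 80 mm long (x) x 46 mm wide x 24 mm high, 0.13 kg, lying loose in the dock's channel. Its origin is the centre of its underside; its -x end is the front, facing out of the dock. An ejector spring behind it pushes it out with about 7 N when home, 5 N when 30 mm out, over a 75 mm stroke.
- drive_front (a point): Centre of the drive's front face, 12 mm above the channel floor. At x = -10 mm in the dock's frame when home, so 35 mm behind the middle of the eject key; the drive stands out 20 mm from the housing when home.
- pen_drive: memory stick, 53 x 18 x 9 mm, lying near the dock on its -y side; not to be moved
- adapter: black power adapter brick, 95 x 45 x 28 mm, on the dock's -y side; not to be moved
- screwdriver: screwdriver lying on the dock's +y side, about 25 mm high at most; not to be moved
- mouse: computer mouse, 100 x 58 x 32 mm, to one side; not to be moved
- mug: white mug, 80 mm wide, 90 mm high, to one side; not to be moved
- note_pad: block of paper notes, 76 x 76 x 18 mm, to one side; not to be moved
- marker: grey round pen, 16 mm thick, 136 mm long, lying to one side; not to be moved
There are look-alikes about, which are no part of the job. Leave any purple look-alike of the drive alone.

How it is judged:
By the outcome, as a careful person would: the job done as asked, in the order asked, and still so for the second after the job is handed in, while the arm keeps its last pose, push and grip.
It also fails if it takes over 35 s, if anything falls off the work surface, if the arm or the gripper's body presses on something with over 40 N, if the wrist force passes 120 N, or if a joint passes its speed limit or range.

## Working session

There is one attempt and no reset: what is moved stays moved. The work goes in short steps, each a Python script; the robot and the scene stay as the last script left them, time stands still between calls to the robot, and variables do not carry over. Pictures are saved under pics/ and viewed, at most 10 in all, crops included, and the job is handed in when it is done.

```bash
mkdir -p pics; ls
python3 - <<'E'
from cell import manip,cams
import cv2,numpy as np,pickle
s=manip.state();print(s['clock'],s['tool_pos'],s['tcp_rot'],s['gripper_width'])
for n in("scene","top"):
    c=cams.capture(n);cv2.imwrite(f"pics/{n}0.png",c["image"]);pickle.dump(c,open(f"{n}.pkl","wb"));print(n,c["position"],c["orientation"],c["intrinsics"])
E
```

```text
pics
0.0 [0.20487251 0.64240508 0.23741442] [-0.48305085 -3.10379655  0.00343751] 0.08820752667484662
scene [ 1.47651411 -0.32777488  0.69209883] [-1.82088158 -1.30284195  0.71666424] [[522.37251069   0.         311.84085811]
 [  0.         522.37251069 247.70128157]
 [  0.           0.           1.        ]]
top [ 0.41602705 -0.02315654  1.03504799] [-2.13623323  2.17529554 -0.13421598] [[471.00159569   0.         314.85056086]
 [  0.         471.00159569 240.76529242]
 [  0.           0.           1.        ]]
```

View pics/top0.png

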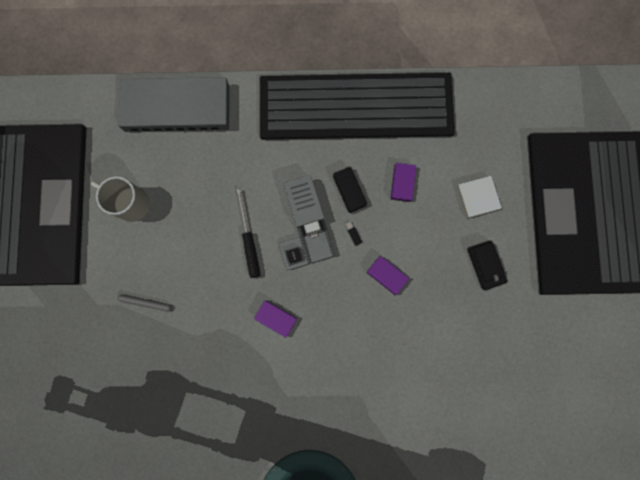

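View pics/scene0.png

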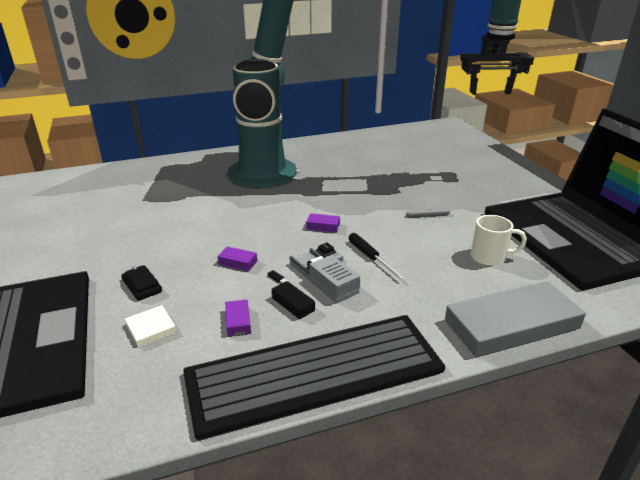

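The dock is the grey unit at top (308,220): housing at (303,195), drive front, pale, at (313,228), black key at (293,255). The three purple blocks at (403,182), (388,275) and (277,318) lie on the open desk and not in a channel, so they are look-alikes. I'll go above the dock for one close wrist look.

```bash
cat > h.py <<'E'
import numpy as np,cv2
from scipy.spatial.transform import Rotation as R
def cast(uv,K,Rc,p,z):
    d=Rc@np.linalg.solve(K,[uv[0],uv[1],1.]); return p+d*(z-p[2])/d[2]
def toolrot(yaw):  # tool z down, tool y along world direction yaw+90deg
    y=np.array([-np.sin(yaw),np.cos(yaw),0]);z=np.array([0,0,-1.]);x=np.cross(y,z)
    return R.from_matrix(np.c_[x,y,z]).as_rotvec()
E
python3 - <<'E'
from h import *;import pickle
from cell import manip,cams,inverse_kinematics
c=pickle.load(open("top.pkl","rb"));K=c["intrinsics"];Rc=R.from_rotvec(c["orientation"]).as_matrix();p=c["position"]
f=lambda u,v,z:cast((u,v),K,Rc,p,z)
key=f(293,255,.03);hb=f(300,180,.047);hf=f(308,220,.047)
d=hb-hf;yaw=np.arctan2(d[1],d[0]);print(key,hf,hb,np.degrees(yaw),np.linalg.norm(d))
ch=key+[ -np.sin(yaw)*-.0275, np.cos(yaw)*-.0275,0]
for k in (0,np.pi):
    q=inverse_kinematics([ch[0],ch[1],.25],toolrot(yaw+k));print(k,q)
T0=R.from_rotvec(manip.state()["tcp_rot"]).as_matrix();print(T0)
q=min([inverse_kinematics([ch[0]-.0,ch[1],.25],toolrot(yaw+k)) for k in (0,np.pi)],key=lambda q:9 if q is None else abs(q[5]))
manip.set_joints(q)
manip.set_gripper(.038)
s=manip.state();w=cams.capture("wrist");print(s["clock"],s["tool_pos"],s["gripper_width"],s["joint_pos"])
cv2.imwrite("pics/w1.png",w["image"]);pickle.dump((s,w),open("w1.pkl","wb"));print(w["T_tool_cam"])
E
```

```text
[0.51314879 0.02442132 0.03      ] [ 0.58565037 -0.00918519  0.047     ] [0.67311056 0.00660315 0.047     ] 10.23284596664992 0.08887382869940796
0 [-0.05318282 -0.04231899  1.92127863  0.          1.26263301 -1.802576  ]
3.141592653589793 [-0.05318282 -0.04231899  1.92127863  0.          1.26263301  1.33901665]
[[-9.52695691e-01  3.03925044e-01 -6.98652882e-04]
 [ 3.03925830e-01  9.52693883e-01 -1.85902242e-03]
 [ 1.00598857e-04 -1.98342131e-03 -9.99998028e-01]]
3.5 [ 0.51803152 -0.00265752  0.25000909] 0.03814653181018668 [-5.32261034e-02 -4.23322472e-02  1.92127450e+00  1.85914616e-05
  1.26264761e+00  1.33901593e+00]
[[-4.97730186e-05 -9.59700719e-01 -2.81024070e-01  7.21919252e-02]
 [ 9.99999800e-01 -2.25072102e-04  5.91511073e-04 -3.27333940e-04]
 [-6.30924280e-04 -2.81023984e-01  9.59700538e-01 -1.45688807e-01]
 [ 0.00000000e+00  0.00000000e+00  0.00000000e+00  1.00000000e+00]]
```

View pics/w1.png

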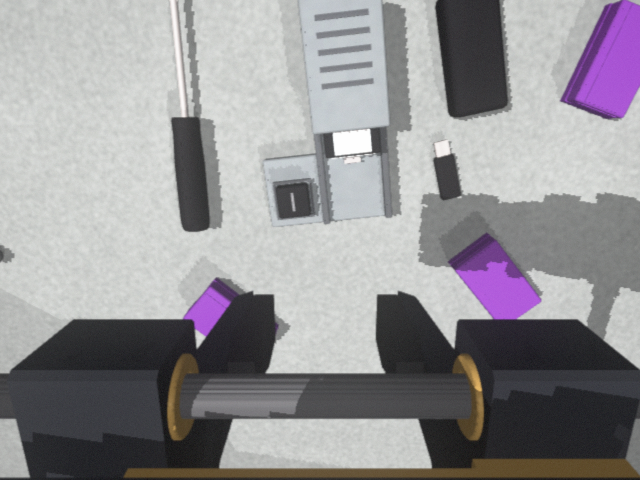

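The wrist view shows the pale dock with the pale-fronted drive in the channel at (352,143), the black square key at (294,200), the latch tooth at (352,158) and the open rail end at about (360,218). Purple blocks all lie loose elsewhere.

Run:
```python
from h import *;import pickle
s,w=pickle.load(open("w1.pkl","rb"));K=w["intrinsics"];T=w["T_tool_cam"]
Rt=R.from_rotvec(s["tcp_rot"]).as_matrix();Rc=Rt@T[:3,:3];p=s["tool_pos"]+Rt@T[:3,3]
zm=w["z_map"];v,u=np.mgrid[:480,:640]
P=(np.stack([u,v,np.ones_like(u)],-1)*zm[...,None])@np.linalg.inv(K).T@Rc.T+p
print("Z key,floor,housing,desk,drive",[np.round(P[b,a],4).tolist() for a,b in((294,205),(360,190),(345,100),(240,260),(352,143),(352,132))])
g=w["image"].max(2)
# key: dark blob
m=np.zeros((480,640),np.uint8);m[170:225,265:322]=(g[170:225,265:322]<70)&(np.abs(P[170:225,265:322,2]-.03)<.004)
n,l,st,ce=cv2.connectedComponentsWithStats(m);i=1+st[1:,4].argmax();pts=np.argwhere(l==i)[:,::-1]
W=np.array([cast(q,K,Rc,p,.030)[:2] for q in pts]);r=cv2.minAreaRect((W*1000).astype(np.float32));print("key rect mm",r,st[i],ce[i])
# housing top
m=(np.abs(P[...,2]-.047)<.004)&(u>285)&(u<400)&(v<150);Q=P[m][:,:2]
r=cv2.minAreaRect((Q*1000).astype(np.float32));print("housing",r)
# wing+floor plane
m=(np.abs(P[...,2]-.014)<.003)&(u>250)&(u<400)&(v<235)&(v>140);Q=P[m][:,:2]
r=cv2.minAreaRect((Q*1000).astype(np.float32));print("floor",r)
for q in((268,164),(320,158),(272,226),(328,222),(394,215),(384,126)): print(q,cast(q,K,Rc,p,.014).round(4))
c=cv2.resize(w["image"][110:250,240:420],None,fx=4,fy=4,interpolation=cv2.INTER_CUBIC);cv2.imwrite("pics/w1c.png",c)
```

```text
Z key,floor,housing,desk,drive [[0.511, 0.0235, 0.0317], [0.5313, -0.032, 0.0142], [0.603, -0.0029, 0.048], [0.4408, 0.068, -0.0006], [0.5716, -0.0152, 0.0377], [0.5802, -0.0135, 0.0381]]
key rect mm ((514.6068725585938, 24.16300392150879), (27.493560791015625, 26.143028259277344), 16.665340423583984) [277 184  34  32 245] [300.85714286 197.05306122]
housing ((627.7574462890625, 1.1511039733886719), (95.86609649658203, 62.027896881103516), 16.37359619140625)
floor ((532.1032104492188, 0.9810104370117188), (72.3769760131836, 104.33234405517578), 16.34920310974121)
(268, 164) [0.5395 0.0525 0.014 ]
(320, 158) [0.5528 0.0082 0.014 ]
(272, 226) [0.4843 0.0409 0.014 ]
(328, 222) [ 0.4971 -0.0091  0.014 ]
(394, 215) [ 0.5143 -0.0672  0.014 ]
(384, 126) [ 0.5894 -0.0413  0.014 ]
```

View pics/w1c.png

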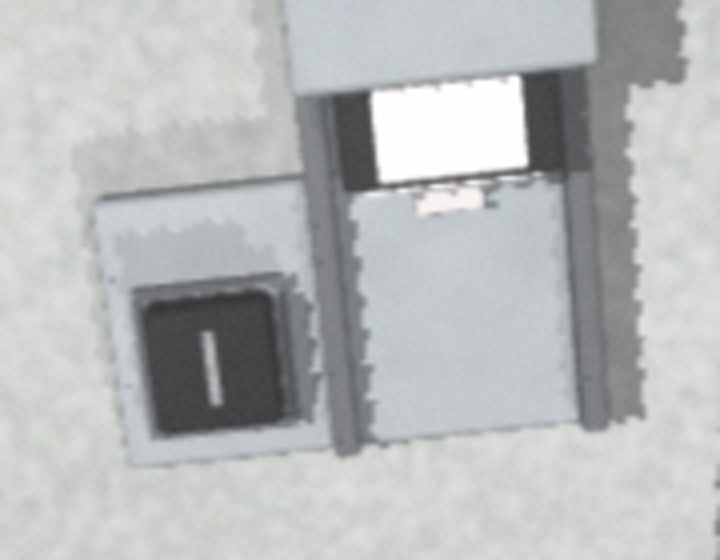

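The crop confirms it: the drive (dark with a white label) is behind the tooth, and the key is the black square with a bar. The key measured directly is (514,24) mm and from the housing is (513.5,24.8), so they agree; yaw is 16.4°. Next I straddle the two targets and press.

Run:
```python
from h import *
from cell import manip,cams
yaw=np.radians(16.4);c=np.array([.5213,-.0015])
manip.move_pose([*c,.10],toolrot(yaw+np.pi));manip.set_gripper(.044)
manip.move_linear([*c,.045],rate=.08)
def pr(t):
    s=manip.state();print(t,round(s["clock"],2),s["tool_pos"].round(4),s["contact_force"].round(2),round(s["gripper_width"],4))
pr("above")
cv2.imwrite("pics/w2.png",cams.capture("wrist")["image"])
cv2.imwrite("pics/s2.png",cv2.resize(cams.capture("scene")["image"][200:320,240:420],None,fx=4,fy=4))
```

```text
above 5.34 [ 0.5216 -0.0015  0.0451] [-0.12 -0.34 -0.35] 0.0437
```

View pics/w2.png

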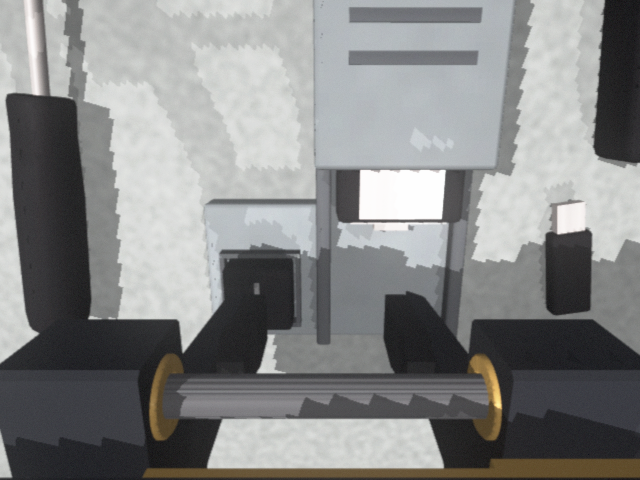

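View pics/s2.png

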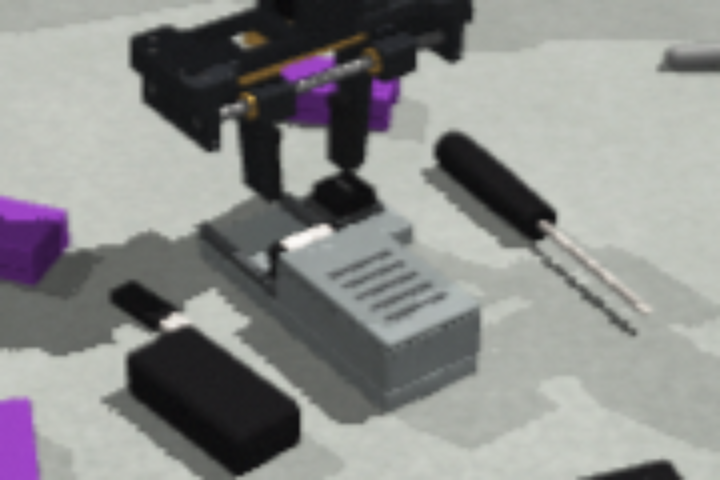

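The left finger (250,305) stands over the key and the right (410,305) inside the channel between the rails. Pressing in small steps.

Run:
```python
from h import *
from cell import manip,cams
c=np.array([.5213,-.0015])
def pr(t):
    s=manip.state();print(t,round(s["clock"],2),s["tool_pos"].round(4),s["contact_force"].round(2),round(s["gripper_width"],4));return s
for z in (.033,.029,.027,.025,.023,.0215):
    manip.move_linear([*c,z],rate=.02);s=pr(z)
    if s["contact_force"][2]>25: print("stop");break
manip.dwell(.5);pr("held")
cv2.imwrite("pics/w3.png",cams.capture("wrist")["image"])
cv2.imwrite("pics/s3.png",cv2.resize(cams.capture("scene")["image"][200:320,240:420],None,fx=4,fy=4))
```

```text
0.033 6.19 [ 0.5213 -0.0015  0.0329] [0.26 0.38 0.61] 0.0437
0.029 6.54 [ 0.5219 -0.0015  0.0294] [-0.04  0.57  2.53] 0.044
0.027 6.79 [ 0.5219 -0.0015  0.0275] [-0.08  0.58  4.12] 0.0441
0.025 7.04 [ 0.5213 -0.0016  0.0252] [-0.96  0.15  3.88] 0.0442
0.023 7.29 [ 0.5213 -0.0016  0.0232] [0.05 0.31 5.42] 0.0438
0.0215 7.54 [ 0.5213 -0.0016  0.0218] [-1.54 -0.82  6.73] 0.0439
held 8.04 [ 0.5213 -0.0016  0.0218] [-1.93  0.06  6.02] 0.0442
```

View pics/w3.png

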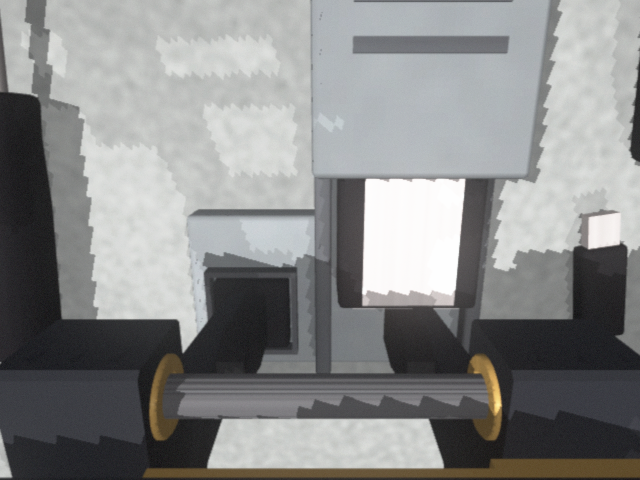

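View pics/s3.png

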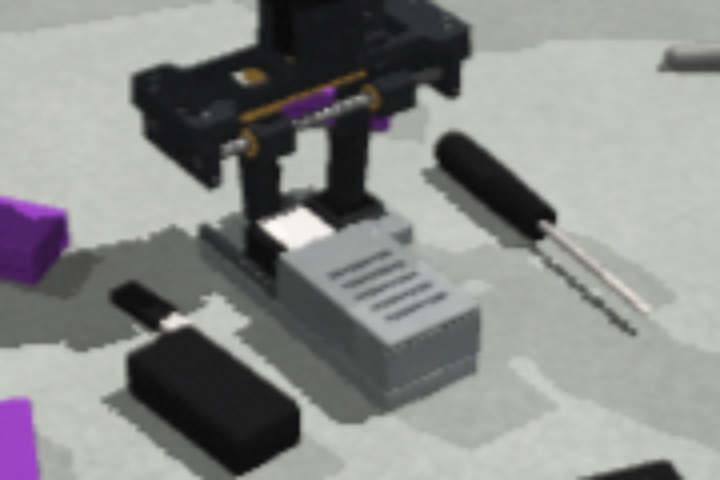

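The drive front (405,305) has come out about 25 mm and rests against the right finger, well inside the rail end, with the key held down. The other things haven't moved. Handing in.

```bash
python3 -c "
from cell import order;print(order.close_job())"
```

```text
the job is handed in; nothing more can be done
None
```

I pressed the eject key down with one finger and trapped the drive against the other about 25 mm out, well short of the rail end; nothing else on the desk looked disturbed, and I handed the job in at about 8 s with the finger still holding the drive (no verdict came back).

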